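# Third hand at the sprung stop

## Robot

A 7-joint arm with a two-finger parallel gripper is mounted at the origin on the work surface. World frame = base frame: x ahead of the robot, y to its left, z up, the work surface at z = 0. Lengths are in m, angles in rad, forces in N, time in s.
With the tool pointing down it reaches from about 0.425 to 0.925 m from the base axis. Payload 6.8 kg.
Tool frame: the origin (TCP) lies at the very end of the fingers, on their centre line; the grasp point (between the pads) lies 19 mm behind it; z points along the fingers, y is the line along which they close (so a half turn about z gives the same grasp; the last joint's range is limited). The gripper opens to 85 mm and grips with 20 to 120 N. Pads are 22 mm wide; open, the fingers measure 114 mm over their backs; the gripper's body (76 mm by 85 mm) begins 54 mm behind the grasp point. The pads swing forward as they close: fully open they stand 13 mm farther back than shut.
Start: joints at [1.11, 0.477, 0.022, 1.555, -0.011, 1.109, -0.083], TCP at [0.233, -0.633, 0.231] pointing down, gripper open.
Joint ranges: [-2.96, 2.96], [-0.34, 2.1], [-1.41, 1.46], [0.24, 2.44], [-1.37, 4.51], [0.17, 1.92], [-2.96, 2.96]. Speed limits (rad/s): [2.39, 2.39, 3.14, 3.14, 3.14, 3.14, 3.14].

## Interface

Orientations are given as a unit quaternion [w, x, y, z].
In Python, from station import get_obs, read_camera, hand_in gives the robot as it stands.
- The arm moves only by the tool arm_command, never from a script. Its argument "commands" is one flat list of numbers, 7 for each row, row after row: the shift along the tool's x, y, z in m, then the turn, a rotation vector about the tool's x, y, z in degrees, then the opening, from 0 (shut) to 1 (fully open). In form: [tx, ty, tz, rx, ry, rz, fingers, tx, ty, tz, rx, ry, rz, fingers, ...]. A call has 1 to 8 rows; each row is the pose to reach, as a shift and turn from the pose commanded when the call began, along the tool's axes at that moment; what a row does not reach only later rows make up. A row lasts 1/10 s, in which the tool goes at most 50 mm and 8.59 degrees, less where a joint would pass 70% of its speed; a pose out of reach is approached as far as the arm can. A call with a gripper value outside its range is refused whole. The fingers move at their own pace and stop on an object; "force" is the grip in N (left out, the last holds). Time passes only in rows, so rows that repeat a pose let the fingers close. It gives the time, the measured TCP pose, the force, the opening and the grip force at its end, in the units of the state.
- get_obs(): the state, without advancing time (a new reading comes with each control period).
- read_camera(name): name is "side" or "top" or "wrist"; returns a dict with "img" (480x640x3 uint8, red, green, blue), "camera_matrix" (3x3 intrinsics, pixels), "pose" (4x4, takes a point from camera to world coordinates). Camera axes: x right, y down, z forward; pixel columns grow to the right and rows downward; lengths in m; the calibration is good to about 2 mm. A picture is of the moment at which its call begins. There is no depth.
- hand_in(): hands the job in; it is judged then, once.
The state is a dict: "t": time; "q": joint angles; "joint_vel": joint speeds; "joint_torque": joint torques, N m; "eef_pos": TCP position; "tool_rot": TCP orientation; "contact_force": force on the tool from outside, world axes, zero at the start; "torque": the same for the moment, N m; "gripper_width": opening from 0.0 (shut) to 1.0 (fully open); "grasp_force": force on a finger pad.
Only numpy, scipy, OpenCV 4.12 (cv2) and the standard library are available. Lean on these libraries where they do the work, as an engineer would, in place of code of your own. Each camera call takes 0.05 s, during which the arm holds its last target. There are 200 camera calls.

## Task

Open the drawer of the little bench cabinet by its handle and take out the black block with the dark blue top. Lay it flat on the ribbed mat, blue side up, and push its end squarely and centrally against the aluminium plate of the sprung stop with a steady push of about 10 N, so that the pointer stands in the green zone; never drive the plate on to the end of its travel. Finish while still gripping or pushing the block like that (do not let go: I will put the screws in), and leave the cork block in the drawer and the other things where they are.

Things in the scene. Friction and masses are not known exactly. Their poses are not given: they have to be found in the camera images.
- block: Loose block, black with a glossy dark blue top, 110 (x) x 44 (y) x 42 (z) mm, 0.13 to 0.26 kg. Origin: centre of the underside; x along its length, z up. Starts lying in the closed drawer, lengthwise along the slide within 0.15 rad, left or right of the cork block.
- cork_block: Bystander in the drawer: cork sanding block, 100 x 50 x 30 mm, origin centre of the underside. Stays in the drawer.
- cabinet: Fixed wooden cabinet, left or right, 250 (x) x 300 (y) x 90 (z) mm, one drawer. Origin: middle of the lower front edge, on the mat (z = 3 mm). x points level from front to back; the drawer opens along -x. Drawer inside 250 mm wide, 214 mm deep; above the origin: floor 16, sides 56, front panel 81 mm. Panel 15 mm thick, outer face 16 mm before the origin when closed.
- drawer_handle (a point): Middle of the drawer's handle: a horizontal steel bar 10 mm thick and 100 mm long across the drawer, 35 mm out from the drawer front (clear gap 30 mm) and 58 mm above the bench, free above and below (35 mm below the cabinet's top). Moves with the drawer.
- drawer (a joint): How far the drawer is out, m: 0 closed, 0.19 fully out; it starts at 0 to 0.015 and slides with 1 to 3 N. From 0.15 out the block is free to be lifted straight up.
- stop: Fixed grey sprung stop, on the side away from the cabinet. Origin: on the mat (z = 3 mm) under the plate's front face at rest; x: level push direction, into the plate, away from the robot. Plate 64 mm wide, 4 to 50 mm above the mat; base behind it to x = 95 mm, 130 mm wide. White scale strip at y = 41 to 59, x = 0 to 64, 46 mm high. Before the plate: bare mat (3 mm thick).
- stop_pad (a joint): How far the plate is pushed in, m: 0 at rest, 0.025 at the end of its travel. The spring gives 0.8 N per mm without preload, so 10 N is 0.0125. A black pointer on the plate shows this on the white strip: green from 8 to 17 mm, red from 21 to 27 mm.
- stop_face (a point): Middle of the plate's front face, 20 mm above the mat; moves with the plate.
- jar: Bystander: amber jar with black cap, 54 mm wide, 65 mm high, stands beside the stop, about 130 mm from its middle. Origin: centre of the underside.
- weight: Bystander: brass weight with a knob, 48 mm wide, 58 mm high, stands beside the stop, about 130 mm from its middle. Origin: centre of the underside.
- stone: Bystander: grey-green polishing stone, 75 x 40 x 22 mm, lies on top of the cabinet. Origin: centre of the underside.

How it is judged:
On the way, in this order (a step that is already met when the one before it is completed fails the run):
1. the drawer has been pulled at least 110 mm out (value of joint drawer above 0.11 m), for 0.1 s.
2. the block has been lifted out of the drawer, over its walls (z of block in the frame of cabinet above 0.06 m), for 0.1 s.
At the end, for the whole second after the job is handed in: Block on the mat (within 6 mm, upright within 0.1 rad), pressed on the plate with 6 to 14 N (plate in over 7 mm), squared within 0.1 rad, centred within 12 mm, still, fingers bearing on it with over 2 N, for the last second; the cork block in the drawer (contact force between block and stop between 6 and 14 N and value of joint stop_pad above 0.007 m and contact force between block and the fingers above 2 N and height (world z) of block below 0.009 m and angle between block's own z axis and vertical below 0.1 rad and angle between the x axis of block and the x axis of stop, either way round below 0.1 rad and y of block in the frame of stop between -0.012 and 0.012 m and linear speed of block below 0.01 m/s and z of cork_block in the frame of cabinet below 0.03 m); the arm keeps its last pose, push and grip.
It fails at once if the plate is driven to the end of its travel (more than 23.5 mm) (value of joint stop_pad above 0.0235 m).
It fails at once if the cork block is taken out of the drawer (z of cork_block in the frame of cabinet above 0.06 m).
It fails at once if the jar, the weight or the stone is moved by more than 30 mm (distance of any of jar, weight, stone from where it was at the start of the episode above 0.03 m).
It also fails if it takes over 69 s, if anything falls off the work surface, if the arm or the gripper's body presses on something with over 40 N, if the wrist force passes 120 N, or if a joint passes its speed limit or range.

## Working session

There is one attempt and no reset: what is moved stays moved. The work goes in short steps, Python scripts to look and compute and a tool call to move; the robot and the scene stay as the last step left them, time stands still between calls to the robot, and variables do not carry over. Pictures are saved under pics/ and viewed, at most 10 in all, crops included, and the job is handed in when it is done.

Besides the shell and the picture viewer there is one more tool, called as a command line: name --argument value ..., lists and objects as JSON in quotes. arm_command: Moves the arm, as the interface text tells. Its arguments: {"type":"object","properties":{"commands":{"type":"array","items":{"type":"number"}},"force":{"type":"number"}},"required":["commands"]}

```bash
mkdir -p pics; ls; python3 - <<'E'
from station import *
import cv2,numpy as np,pickle
o=get_obs(); print(o)
d={}
for n in("side","top","wrist"):
    c=read_camera(n); d[n]=c; cv2.imwrite(f"pics/{n}0.png",c["img"][:,:,::-1]); print(n,c["camera_matrix"].round(1).tolist(),c["pose"].round(3).tolist())
pickle.dump(d,open("c0.pkl","wb"))
E
```

```text
pics
{'t': 0.0, 'q': array([ 1.10990038,  0.47778074,  0.0223562 ,  1.55644235, -0.01147154,
        1.10928824, -0.08310073]), 'joint_vel': array([-0.00019043, -0.00068726,  0.0008733 , -0.00085052,  0.00080452,
        0.00022192,  0.00011708]), 'joint_torque': array([-3.58961524e-04, -5.96464705e+01,  1.60742261e+00, -2.81198913e+01,
        1.23916240e-02,  9.47138731e-03, -7.77370360e-06]), 'eef_pos': array([ 0.23299624, -0.63289213,  0.23034286]), 'tool_rot': array([-8.63007515e-04,  9.84480113e-01,  1.75493890e-01, -2.37772266e-04]), 'contact_force': array([-0.53459376, -0.07548385, -0.26089862]), 'torque': array([ 0.00190519, -0.05227689,  0.02434207]), 'grasp_force': 0.0, 'gripper_width': 1.0002624935083981}
side [[619.5, 0.0, 312.2], [0.0, 619.5, 237.0], [0.0, 0.0, 1.0]] [[-0.933, -0.181, 0.311, 0.227], [-0.36, 0.474, -0.804, 1.093], [-0.002, -0.862, -0.508, 0.793], [0.0, 0.0, 0.0, 1.0]]
top [[454.7, 0.0, 315.4], [0.0, 454.7, 241.8], [0.0, 0.0, 1.0]] [[-0.017, -0.993, 0.119, 0.54], [-1.0, 0.015, -0.019, 0.03], [0.017, -0.119, -0.993, 1.092], [0.0, 0.0, 0.0, 1.0]]
wrist [[399.3, 0.0, 325.5], [0.0, 399.3, 237.0], [0.0, 0.0, 1.0]] [[0.346, -0.906, -0.243, 0.295], [-0.938, -0.335, -0.087, -0.611], [-0.002, 0.258, -0.966, 0.373], [0.0, 0.0, 0.0, 1.0]]
```

View pics/top0.png

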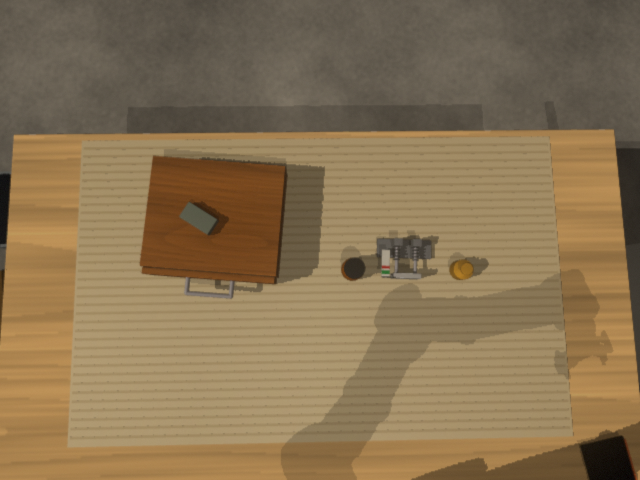

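View pics/side0.png

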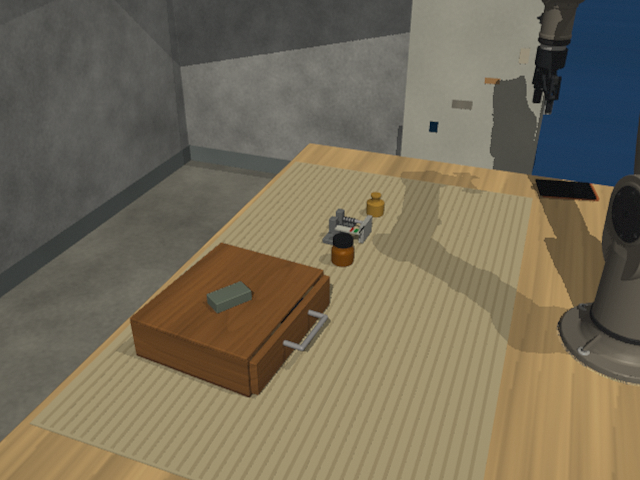

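The top view shows the cabinet on the left, with lid corners about (153,157), (286,165), (277,283) and (142,273). The handle bar runs from (186,294) to (234,298). The stop plate runs from about (394,276) to (421,277), with the jar at (353,268) and the weight at (462,269). The side view agrees with this. I'll enlarge the relevant parts and turn them into positions.

```bash
cat > h.py <<'E'
from station import *
import cv2,numpy as np
from scipy.spatial.transform import Rotation as R
def ray(c,p,z):
    K=c["camera_matrix"];T=c["pose"]
    d=T[:3,:3]@np.linalg.inv(K)@np.array([p[0],p[1],1.]); o=T[:3,3]
    return o+d*(z-o[2])/d[2]
def proj(c,P):
    T=np.linalg.inv(c["pose"]);v=c["camera_matrix"]@(T[:3,:3]@np.asarray(P)+T[:3,3]);return v[:2]/v[2]
def totool(o,v): # world vector -> tool axes
    w=o["tool_rot"]; return R.from_quat([w[1],w[2],w[3],w[0]]).inv().apply(v)
def tool(o):
    w=o["tool_rot"]; return R.from_quat([w[1],w[2],w[3],w[0]]).as_matrix()
E
python3 - <<'E'
from h import *
import pickle
d=pickle.load(open("c0.pkl","rb"));t=d["top"];s=d["side"]
print("lid",[ray(t,p,.093).round(4).tolist() for p in[(153,157),(286,165),(277,283),(142,273)]])
print("handle",[ray(t,p,.058).round(4).tolist() for p in[(186,294),(234,298)]])
print("handle side",[ray(s,p,.058).round(4).tolist() for p in[(304,347),(326,318)]])
print("plate",[ray(t,p,.053).round(4).tolist() for p in[(394,277),(421,278)]])
print("jar,weight",ray(t,(353,268),.068),ray(t,(462,269),.06))
a=cv2.resize(t["img"][225:305,340:480],None,fx=5.5,fy=5.5,interpolation=cv2.INTER_CUBIC)[:,:,::-1]
cv2.imwrite("pics/z1.png",a)
b=cv2.resize(t["img"][255:305,130:290],None,fx=5,fy=5,interpolation=cv2.INTER_CUBIC)[:,:,::-1]
b=b[:,:770]; a=a[:,:770]
b=cv2.copyMakeBorder(b,0,0,0,max(0,770-b.shape[1]),cv2.BORDER_CONSTANT)
m=np.vstack([a[:340],b]);cv2.imwrite("pics/z1.png",m[:600]);print(m.shape)
E
```

```text
lid [[0.8567, 0.3737, 0.093], [0.8346, 0.0749, 0.093], [0.5697, 0.097, 0.093], [0.5963, 0.391, 0.093]]
handle [[0.5494, 0.3039, 0.058], [0.5387, 0.1963, 0.058]]
handle side [[0.55, 0.2977, 0.058], [0.5418, 0.2047, 0.058]]
plate [[0.5802, -0.1676, 0.053], [0.5769, -0.2295, 0.053]]
jar,weight [ 0.60133027 -0.07276138  0.068     ] [ 0.5955666  -0.32266246  0.06      ]
(590, 770, 3)
```

View pics/z1.png

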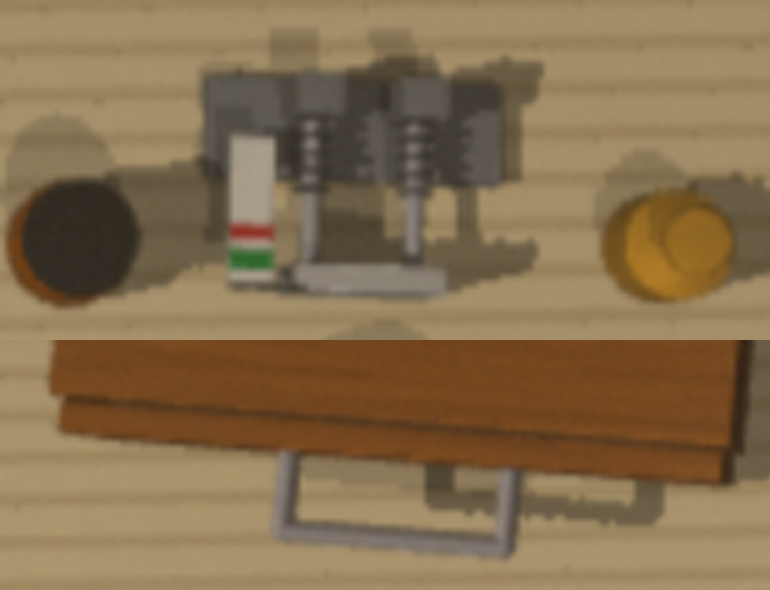

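The zoom gives a bar middle near (0.545, 0.25), cabinet yaw about -4.6° and a plate centre near (0.577, -0.199). The 62 mm plate width and 107 mm bar length fit the sizes given. Next I work out the shifts to get above the stop for a close look, then above the handle.

```bash
python3 - <<'E'
from h import *
o=get_obs();print(tool(o).round(3).tolist())
p=o["eef_pos"]
for w in[(.52,-.2,.23),(.54,.2505,.16)]:print(totool(o,np.array(w)-p).round(4))
E
```

```text
[[0.938, 0.345, -0.001], [0.345, -0.938, 0.001], [-0.0, -0.001, -1.0]]
[ 0.4189 -0.3072  0.0009]
[ 0.5933 -0.723   0.0715]
```

arm_command --commands '[0.419,-0.307,0,0,0,-65,1,0.419,-0.307,0,0,0,-65,1,0.419,-0.307,0,0,0,-65,1,0.419,-0.307,0,0,0,-65,1,0.419,-0.307,0,0,0,-65,1,0.419,-0.307,0,0,0,-65,1,0.419,-0.307,0,0,0,-65,1,0.419,-0.307,0,0,0,-65,1]'

```text
t: 0.95
eef_pos: [0.4549, -0.2984, 0.2313]
tool_rot: [0.0, 0.734, 0.679, -0.0]
contact_force: [0.7, -0.5, -0.4]
gripper_width: 1.0
grasp_force: 0.0
```

arm_command --commands '[0,0,0,0,0,0,1,0,0,0,0,0,0,1]'

```text
t: 1.15
eef_pos: [0.4549, -0.2988, 0.2312]
tool_rot: [-0.0, 0.735, 0.678, -0.0]
contact_force: [-0.5, -0.3, -1.0]
gripper_width: 1.004
grasp_force: 0.0
```

```bash
python3 - <<'E'
from h import *
import pickle
o=get_obs();print(o["t"],o["eef_pos"],tool(o).round(3).tolist())
c=read_camera("wrist");pickle.dump(c,open("c1.pkl","wb"));cv2.imwrite("pics/w1.png",c["img"][:,:,::-1])
print(totool(o,np.array((.541,.2505,.16))-o["eef_pos"]).round(4))
E
```

```text
1.15 [ 0.4549382 -0.2988383  0.2312111] [[0.081, 0.997, -0.0], [0.997, -0.081, 0.0], [0.0, -0.0, -1.0]]
[0.5545 0.0415 0.0713]
```

View pics/w1.png

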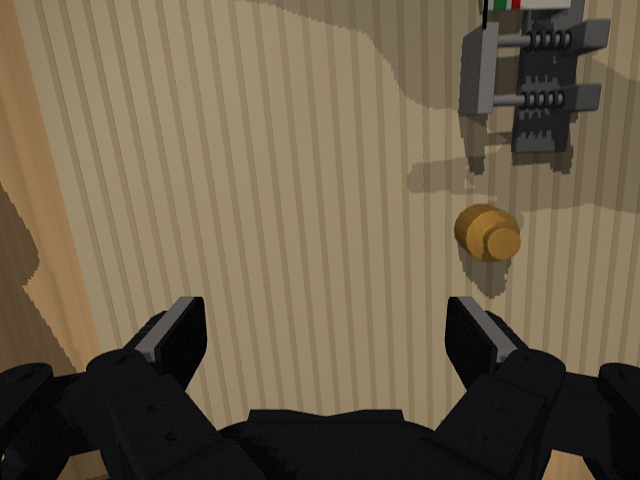

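The wrist view shows the stop at the upper right, with the plate's front top edge from about (484,26) to (477,113), the pointer near (485,10) and the weight at (488,233). On to the handle.

arm_command --commands '[0.37,0.028,0.02,0,0,0,0.33,0.37,0.028,0.02,0,0,0,0.33,0.37,0.028,0.02,0,0,0,0.33,0.37,0.028,0.02,0,0,0,0.33,0.37,0.028,0.02,0,0,0,0.33,0.37,0.028,0.02,0,0,0,0.33,0.37,0.028,0.02,0,0,0,0.33,0.37,0.028,0.02,0,0,0,0.33]'

```text
t: 2.0
eef_pos: [0.5134, 0.0696, 0.2113]
tool_rot: [-0.0, 0.735, 0.678, 0.001]
contact_force: [0.2, 0.1, 0.2]
gripper_width: 0.33
grasp_force: 0.0
```

arm_command --commands '[0.19,0.013,0.02,0,0,0,0.33,0.19,0.013,0.02,0,0,0,0.33,0.19,0.013,0.02,0,0,0,0.33,0.19,0.013,0.02,0,0,0,0.33,0.19,0.013,0.02,0,0,0,0.33,0.19,0.013,0.02,0,0,0,0.33]'

```text
t: 2.6
eef_pos: [0.5424, 0.2535, 0.1905]
tool_rot: [0.0, 0.736, 0.677, -0.001]
contact_force: [-0.7, 0.0, 0.4]
gripper_width: 0.331
grasp_force: 0.0
```

```bash
python3 - <<'E'
from h import *
import pickle
c1=pickle.load(open("c1.pkl","rb"))
print("plate",[ray(c1,p,z).round(4).tolist() for p,z in[((484,26),.053),((477,113),.053),((467,38),.007),((459,114),.007)]])
o=get_obs();print(o["t"],o["eef_pos"],o["gripper_width"],tool(o).round(3).tolist())
c=read_camera("wrist");pickle.dump(c,open("c2.pkl","wb"));cv2.imwrite("pics/w2.png",c["img"][:,:,::-1])
E
```

```text
plate [[0.5817, -0.17, 0.053], [0.5776, -0.2305, 0.053], [0.585, -0.1688, 0.007], [0.5786, -0.2295, 0.007]]
2.6 [0.54236908 0.25350842 0.19054766] 0.3311384808705353 [[0.084, 0.996, -0.001], [0.996, -0.084, -0.001], [-0.001, -0.001, -1.0]]
```

View pics/w2.png

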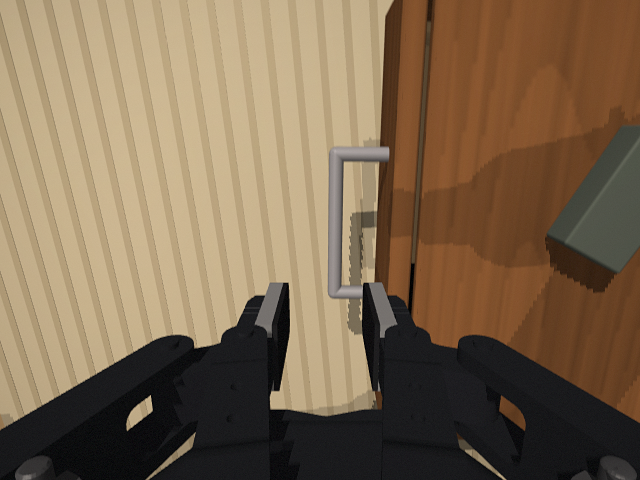

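The bar shows clearly, with its centre line from about (336,155) to (335,292). The tool is square to it and needs a small shift.

```bash
python3 - <<'E'
from h import *
import pickle
c=pickle.load(open("c2.pkl","rb"));o=get_obs()
a,b=ray(c,(336.5,150),.058),ray(c,(335,295),.058);m=(a+b)/2
print(a,b,np.linalg.norm(a-b),m,np.degrees(np.arctan2((a-b)[0],(a-b)[1])))
print(totool(o,np.array([*m[:2],.042])-o["eef_pos"]).round(4))
E
```

```text
[0.55442961 0.30477209 0.058     ] [0.5452281  0.19987386 0.058     ] 0.10530102596184926 [0.54982886 0.25232297 0.058     ] 5.013069780483182
[0.0011 0.0072 0.1487]
```

arm_command --commands '[0,0.005,0.04,0,0,0,0.34,0,0.005,0.08,0,0,0,0.34,0,0.005,0.11,0,0,0,0.34,0,0.005,0.13,0,0,0,0.34,0,0.005,0.148,0,0,0,0.34,0,0.005,0.148,0,0,0,0.34]'

```text
t: 3.25
eef_pos: [0.5477, 0.2503, 0.0424]
tool_rot: [0.001, 0.738, 0.675, -0.001]
contact_force: [0.2, 0.0, 0.4]
gripper_width: 0.339
grasp_force: 0.0
```

arm_command --commands '[0,0,0,0,0,0,0,0,0,0,0,0,0,0,0,0,0,0,0,0,0,0,0,0,0,0,0,0,0,0,0,0,0,0,0]' --force 30

```text
t: 3.75
eef_pos: [0.5477, 0.2514, 0.0435]
tool_rot: [0.001, 0.737, 0.676, -0.001]
contact_force: [1.2, -5.9, 2.9]
gripper_width: 0.102
grasp_force: 29.5
```

arm_command --commands '[0,-0.02,0,0,0,0,0,0,-0.045,0,0,0,0,0,0,-0.07,0,0,0,0,0,0,-0.095,0,0,0,0,0,0,-0.12,0,0,0,0,0,0,-0.145,0,0,0,0,0,0,-0.17,0,0,0,0,0,0,-0.17,0,0,0,0,0]'

```text
t: 4.55
eef_pos: [0.3737, 0.2672, 0.0434]
tool_rot: [0.0, 0.735, 0.678, -0.002]
contact_force: [-2.0, -3.7, 2.3]
gripper_width: 0.105
grasp_force: 31.0
```

arm_command --commands '[0,0,0,0,0,0,0,0,0,0,0,0,0,0.34,0,0,0,0,0,0,0.34,0,0,0,0,0,0,0.34]'

```text
t: 4.95
eef_pos: [0.3782, 0.2691, 0.0435]
tool_rot: [-0.0, 0.736, 0.677, 0.001]
contact_force: [0.4, -0.1, 0.2]
gripper_width: 0.338
grasp_force: 0.0
```

arm_command --commands '[0,0,-0.05,0,0,0,0.34,0,0,-0.1,0,0,0,0.34,0,0,-0.15,0,0,0,0.34,0,0,-0.2,0,0,0,0.34,0,0,-0.2,0,0,0,0.34]'

```text
t: 5.45
eef_pos: [0.3807, 0.2716, 0.25]
tool_rot: [0.001, 0.736, 0.677, 0.006]
contact_force: [-0.5, 1.1, -1.1]
gripper_width: 0.339
grasp_force: 0.0
```

```bash
python3 - <<'E'
from h import *
import pickle
o=get_obs();print(o["t"],o["eef_pos"],tool(o).round(3).tolist())
c=read_camera("top");d=read_camera("wrist");pickle.dump((c,d),open("c3.pkl","wb"))
a=cv2.resize(c["img"][140:390,130:400],None,fx=1.4,fy=1.4)[:350]
b=cv2.resize(d["img"],None,fx=.625,fy=.625)
im=np.zeros((350,a.shape[1]+b.shape[1],3),np.uint8);im[:a.shape[0],:a.shape[1]]=a;im[:b.shape[0],a.shape[1]:]=b
cv2.imwrite("pics/w3.png",im[:,:,::-1]);print(im.shape,a.shape)
E
```

```text
5.45 [0.38069013 0.27161135 0.25003304] [[0.084, 0.996, 0.011], [0.996, -0.084, 0.007], [0.008, 0.01, -1.0]]
(350, 778, 3) (350, 378, 3)
```

View pics/w3.png

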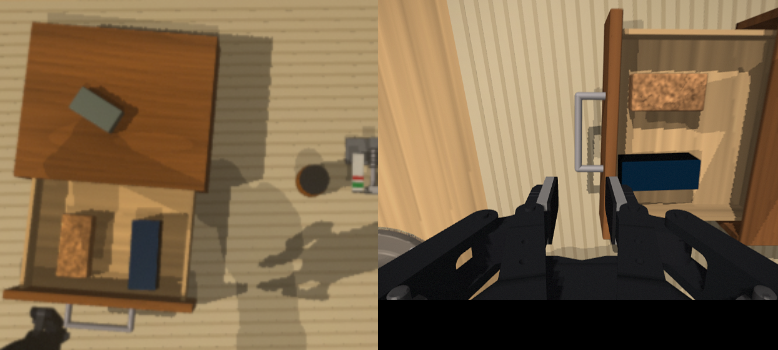

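The drawer is open. The dark blue block lies on the right, its front end near the panel, and the cork is clear to the left. I measure the blue top by mask in the top view.

```bash
python3 - <<'E'
from h import *
import pickle
t,w=pickle.load(open("c3.pkl","rb"));o=get_obs()
for n,c in(("top",t),("wrist",w)):
    hsv=cv2.cvtColor(c["img"],cv2.COLOR_RGB2HSV)
    m=cv2.inRange(hsv,(100,110,25),(125,255,140))
    m[:,:130]=0
    k,_=cv2.findContours(m,cv2.RETR_EXTERNAL,cv2.CHAIN_APPROX_NONE);k=max(k,key=cv2.contourArea)
    B=cv2.boxPoints(cv2.minAreaRect(k));P=np.array([ray(c,p,.061) for p in B])
    # fit in metric plane
    Q=np.array([ray(c,p[0],.061)[:2]*1000 for p in k],np.float32);r=cv2.minAreaRect(Q);print(n,cv2.contourArea(k),r)
    b=cv2.boxPoints(r);e=[b[1]-b[0],b[2]-b[1]];e=max(e,key=np.linalg.norm);e=e*np.sign(e[0]);print("yaw",np.degrees(np.arctan2(e[1],e[0])))
    m=np.array([*np.array(r[0])/1000,.15]);print(totool(o,m-o["eef_pos"]).round(4))
E
```

```text
Traceback (most recent call last):
ValueError: max() iterable argument is empty
```

```bash
cat > blk.py <<'E'
from h import *
def blue(c,z,lim=130):
    im=c["img"].astype(int)
    m=((im[:,:,2]>im[:,:,0]+15)&(im[:,:,2]>im[:,:,1]+8)&(im.max(2)<140)).astype(np.uint8)*255
    m[:,:lim]=0
    m=cv2.morphologyEx(m,cv2.MORPH_OPEN,np.ones((3,3)))
    k,_=cv2.findContours(m,cv2.RETR_EXTERNAL,cv2.CHAIN_APPROX_NONE);k=max(k,key=cv2.contourArea)
    Q=np.array([ray(c,p[0],z)[:2]*1000 for p in k],np.float32);r=cv2.minAreaRect(Q)
    b=cv2.boxPoints(r);e=max([b[1]-b[0],b[2]-b[1]],key=np.linalg.norm);e=e*np.sign(e[0])
    return np.array(r[0])/1000,r[1],np.degrees(np.arctan2(e[1],e[0])),k.reshape(-1,2)
E
python3 - <<'E'
from blk import *
import pickle
t,w=pickle.load(open("c3.pkl","rb"));o=get_obs()
print(t["img"][318,233],w["img"][275,430*1],w["img"][280,450])
for n,c in(("top",t),("wrist",w)):
    try:
        p,s,y,k=blue(c,.061);print(n,p,s,y,k.min(0),k.max(0),totool(o,np.array([*p,.16])-o["eef_pos"]).round(4))
    except Exception as e:print(n,e)
E
```

```text
[38 46 56] [12 35 55] [12 35 54]
top [0.48705804 0.19859052] (39.739830017089844, 104.0363540649414) -3.7349696 [223 298] [242 345] [-0.061   0.1138  0.0849]
wrist [0.48651581 0.19940244] (44.09452819824219, 108.70759582519531) -3.0427566 [390 255] [515 304] [-0.0603  0.1132  0.0849]
```

The two views agree on a block centre of (0.487, 0.199), yaw about -3.2° and size 44 x 109 mm. I turn the tool across the block and go above it.

arm_command --commands '[-0.06,0.113,0.06,0,0,66,0.8,-0.06,0.113,0.06,0,0,66,0.8,-0.06,0.113,0.06,0,0,66,0.8,-0.06,0.113,0.06,0,0,66,0.8,-0.06,0.113,0.06,0,0,66,0.8,-0.06,0.113,0.06,0,0,66,0.8,-0.06,0.113,0.06,0,0,66,0.8,-0.06,0.113,0.06,0,0,66,0.8]'

```text
t: 6.35
eef_pos: [0.4841, 0.1986, 0.1812]
tool_rot: [0.0, 0.986, 0.164, -0.002]
contact_force: [-0.1, 0.3, -0.2]
gripper_width: 0.801
grasp_force: 0.0
```

arm_command --commands '[0,0,0,0,0,8,0.8,0,0,0,0,0,16,0.8,0,0,0,0,0,22.5,0.8,0,0,0,0,0,22.5,0.8,0,0,0,0,0,22.5,0.8]'

```text
t: 6.85
eef_pos: [0.4844, 0.1989, 0.1821]
tool_rot: [0.001, 1.0, -0.027, -0.001]
contact_force: [-0.1, 0.2, 0.7]
gripper_width: 0.807
grasp_force: 0.0
```

```bash
python3 - <<'E'
from blk import *
o=get_obs();print(o["t"],o["eef_pos"],tool(o).round(3).tolist(),o["q"].round(2))
y=tool(o)[:,0];print(np.degrees(np.arctan2(y[1],y[0])))
c=read_camera("wrist");p,s,yaw,k=blue(c,.061,0);print(p,s,yaw,k.min(0),k.max(0))
print(totool(o,np.array([.4868,.199,.028])-o["eef_pos"]).round(4))
E
```

```text
6.85 [0.48443926 0.19886897 0.18206545] [[0.999, -0.054, -0.002], [-0.054, -0.999, -0.001], [-0.002, 0.001, -1.0]] [-0.25  0.31 -0.31  1.95  0.12  0.91 -2.24]
-3.0882097851382295
[0.48795456 0.19848701] (43.47691345214844, 109.1009750366211) -3.1408029 [292 142] [359 299]
[ 0.0026 -0.0004  0.1541]
```

arm_command --commands '[0.003,0,0.04,0,0,0,0.8,0.003,0,0.08,0,0,0,0.8,0.003,0,0.11,0,0,0,0.8,0.003,0,0.135,0,0,0,0.8,0.003,0,0.154,0,0,0,0.8,0.003,0,0.154,0,0,0,0.8]'

```text
t: 7.5
eef_pos: [0.4861, 0.1979, 0.0267]
tool_rot: [0.001, 1.0, -0.028, -0.002]
contact_force: [-0.6, -0.3, 0.7]
gripper_width: 0.802
grasp_force: 0.0
```

arm_command --commands '[0,0,0,0,0,0,0,0,0,0,0,0,0,0,0,0,0,0,0,0,0,0,0,0,0,0,0,0,0,0,0,0,0,0,0]' --force 60

```text
t: 8.0
eef_pos: [0.4889, 0.1993, 0.0304]
tool_rot: [-0.0, 1.0, -0.029, 0.001]
contact_force: [-0.6, -0.6, 5.7]
gripper_width: 0.508
grasp_force: 62.0
```

arm_command --commands '[0,0,-0.02,0,0,0,0,0,0,-0.04,0,0,0,0,0,0,-0.07,0,0,0,0,0,0,-0.1,0,0,0,0,0,0,-0.13,0,0,0,0,0,0,-0.13,0,0,0,0]'

```text
t: 8.6
eef_pos: [0.4903, 0.2001, 0.1633]
tool_rot: [-0.002, 1.0, -0.029, 0.003]
contact_force: [0.8, 0.5, -1.9]
gripper_width: 0.506
grasp_force: 61.6
```

```bash
python3 - <<'E'
from blk import *
o=get_obs();print(o["t"],o["eef_pos"],tool(o).round(3).tolist(),o["gripper_width"],o["contact_force"],o["grasp_force"])
for n in("wrist","top"):
    c=read_camera(n);z=o["eef_pos"][2]-.028+.061;p,s,yaw,k=blue(c,z,0 if n=="wrist" else 130);print(p,s,yaw,k.min(0),k.max(0))
print(totool(o,np.array([.48,-.195,o["eef_pos"][2]])-o["eef_pos"]).round(4))
E
```

```text
8.6 [0.49034877 0.20009641 0.16330813] [[0.998, -0.057, 0.007], [-0.057, -0.998, 0.003], [0.007, -0.003, -1.0]] 0.5056219474601401 [ 0.83740838  0.52127739 -1.86872029] 61.574647128582
[0.50555548 0.19891566] (42.56525802612305, 78.09532165527344) -3.201754 [248 172] [402 416]
[0.45387216 0.18333333] (5.766062259674072, 3.843339681625366) 0.3041554 [228 341] [230 344]
[ 0.0124  0.395  -0.0013]
```

Block gripped (43 mm opening, about 2 N of weight). Carry it over in front of the stop, staying high.

arm_command --commands '[0,0.03,0,0,0,0,0,0.003,0.08,0,0,0,0,0,0.006,0.13,0,0,0,0,0,0.008,0.18,0,0,0,0,0,0.01,0.23,0,0,0,0,0,0.012,0.28,0,0,0,0,0,0.012,0.33,0,0,0,0,0,0.012,0.365,0,0,0,0,0]'

```text
t: 9.5
eef_pos: [0.477, -0.1698, 0.1576]
tool_rot: [0.0, 1.0, -0.03, -0.002]
contact_force: [0.4, -0.6, -2.3]
gripper_width: 0.505
grasp_force: 61.6
```

arm_command --commands '[0,0.015,0,0,0,0,0,0,0.03,0,0,0,0,0,0,0.03,0,0,0,0,0]'

```text
t: 9.8
eef_pos: [0.4757, -0.1982, 0.1576]
tool_rot: [0.0, 1.0, -0.031, -0.002]
contact_force: [-1.0, 0.8, -1.9]
gripper_width: 0.504
grasp_force: 61.6
```

```bash
python3 - <<'E'
from blk import *
import pickle
o=get_obs();print(o["t"],o["eef_pos"],tool(o).round(3).tolist(),o["gripper_width"],o["contact_force"],o["grasp_force"],o["q"].round(2))
c=read_camera("wrist");t=read_camera("top");s=read_camera("side");pickle.dump((c,t,s),open("c4.pkl","wb"))
a=cv2.resize(s["img"][190:310,290:430],None,fx=2.4,fy=2.4)
cv2.imwrite("pics/w4.png",c["img"][:,:,::-1])
print(blue(c,o["eef_pos"][2]+.031,0)[:3])
E
```

```text
9.8 [ 0.47570484 -0.19822869  0.15759847] [[0.998, -0.061, -0.003], [-0.061, -0.998, -0.0], [-0.003, 0.0, -1.0]] 0.5039510879637642 [-0.99770353  0.7689969  -1.91345038] 61.63659453392029 [ 0.38  0.31 -0.13  2.    0.06  0.84 -1.41]
(array([ 0.49027277, -0.19926991]), (43.257259368896484, 79.75210571289062), np.float32(-3.5047421))
```

View pics/w4.png

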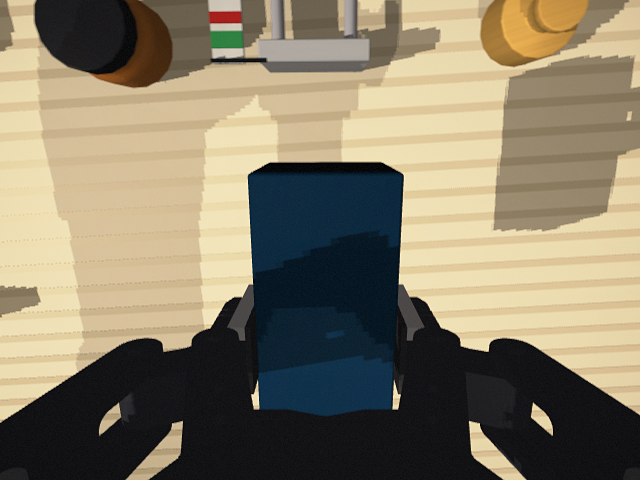

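The plate's front top edge runs from about (260,62) to (369,63), with the pointer at (240,60). The block's front top edge runs from (249,175) to (403,175). From these I get the relative offset, all in one camera view.

```bash
python3 - <<'E'
from blk import *
import pickle
c,t,s=pickle.load(open("c4.pkl","rb"));o=get_obs()
L,Rr=ray(c,(260,62.5),.053),ray(c,(369,64),.053);print("plate",L,Rr,np.linalg.norm(L-Rr))
st=ray(c,(208,0),.049),ray(c,(211,62),.049);print("strip edge",*st)
im=c["img"]; 
print("bot", ray(c,(267,70.5),.007),ray(c,(365,71.5),.007))
g=cv2.cvtColor(im,cv2.COLOR_RGB2GRAY).astype(int)
for x in(275,300,330,360):print(x,g[36:78,x].tolist())
z=o["eef_pos"][2]+.031
a,b=ray(c,(249,175),z),ray(c,(403,175),z);print("block front",a,b,np.linalg.norm(a-b),(a+b)/2)
d=L-Rr;print("plate yaw",np.degrees(np.arctan2(-d[0],d[1])));d=a-b;print("block yaw",np.degrees(np.arctan2(-d[0],d[1])))
E
```

```text
plate [ 0.58058643 -0.16717679  0.053     ] [ 0.57599415 -0.22954447  0.053     ] 0.06253652132743566
strip edge [ 0.61535999 -0.14082227  0.049     ] [ 0.58322003 -0.13813876  0.049     ]
bot [ 0.58251912 -0.16486411  0.007     ] [ 0.57781634 -0.23170256  0.007     ]
275 [167, 167, 156, 140, 157, 173, 171, 170, 169, 171, 170, 171, 171, 168, 169, 169, 170, 171, 169, 171, 169, 169, 171, 170, 164, 131, 96, 97, 97, 99, 99, 100, 100, 97, 96, 95, 143, 187, 193, 193, 190, 191]
300 [100, 101, 94, 125, 161, 171, 168, 169, 171, 171, 170, 170, 170, 169, 169, 170, 169, 170, 170, 171, 170, 167, 169, 168, 160, 126, 91, 98, 99, 97, 98, 97, 95, 97, 97, 95, 158, 193, 192, 190, 191, 191]
330 [99, 99, 105, 140, 166, 169, 169, 169, 169, 169, 171, 171, 171, 170, 169, 171, 171, 170, 171, 170, 169, 170, 170, 167, 151, 119, 92, 98, 98, 97, 99, 98, 97, 96, 95, 109, 163, 191, 191, 189, 190, 190]
360 [100, 96, 116, 153, 168, 169, 167, 166, 168, 169, 168, 168, 169, 170, 171, 172, 170, 169, 169, 169, 168, 167, 168, 164, 137, 103, 97, 98, 103, 101, 96, 96, 95, 94, 90, 128, 176, 191, 190, 189, 189, 190]
block front [ 0.53060362 -0.18063732  0.18937583] [ 0.52802615 -0.22304043  0.18937583] 0.04248136517420093 [ 0.52931489 -0.20183887  0.18937583]
plate yaw -4.211220971262687
block yaw -3.478436784450941
```

The block is square to the plate within 1°, about 6 mm off in y and about 50 mm short of the plate. Correct that and go down.

arm_command --commands '[0,-0.006,0.03,0,0,0,0,0,-0.006,0.07,0,0,0,0,0,-0.006,0.1,0,0,0,0,0,-0.006,0.12,0,0,0,0,0,-0.006,0.13,0,0,0,0,0,-0.006,0.13,0,0,0,0,0,-0.006,0.13,0,0,0,0]'

```text
t: 10.65
eef_pos: [0.4785, -0.1898, 0.03]
tool_rot: [0.0, 1.0, -0.028, 0.001]
contact_force: [0.1, 0.3, -1.3]
gripper_width: 0.505
grasp_force: 61.7
```

arm_command --commands '[0,0,0.003,0,0,0,0,0,0,0.006,0,0,0,0,0,0,0.008,0,0,0,0,0,0,0.008,0,0,0,0]'

```text
t: 11.05
eef_pos: [0.4777, -0.1902, 0.0213]
tool_rot: [-0.0, 1.0, -0.029, 0.0]
contact_force: [-0.6, 0.9, -1.4]
gripper_width: 0.507
grasp_force: 61.7
```

arm_command --commands '[0,0,0.002,0,0,0,0,0,0,0.004,0,0,0,0,0,0,0.006,0,0,0,0,0,0,0.006,0,0,0,0]'

```text
t: 11.45
eef_pos: [0.4775, -0.1901, 0.015]
tool_rot: [-0.0, 1.0, -0.029, -0.0]
contact_force: [-0.1, -0.7, -1.9]
gripper_width: 0.506
grasp_force: 61.7
```

arm_command --commands '[0,0,0.001,0,0,0,0,0,0,0.002,0,0,0,0,0,0,0.002,0,0,0,0]'

```text
t: 11.75
eef_pos: [0.4778, -0.1902, 0.0144]
tool_rot: [0.0, 1.0, -0.029, -0.0]
contact_force: [-4.3, 1.6, 12.5]
gripper_width: 0.508
grasp_force: 63.4
```

Contact with the mat at TCP z of about 0.0145. I ease off 1 mm and check the lateral alignment.

arm_command --commands '[0,0,-0.001,0,0,0,0,0,0,-0.001,0,0,0,0]'

```text
t: 11.95
eef_pos: [0.478, -0.1902, 0.0145]
tool_rot: [0.0, 1.0, -0.029, 0.0]
contact_force: [-0.7, 0.8, -2.0]
gripper_width: 0.508
grasp_force: 61.6
```

```bash
python3 - <<'E'
from blk import *
import pickle
o=get_obs();print(o["t"],o["eef_pos"],tool(o).round(3).tolist(),o["contact_force"])
c=read_camera("wrist");cv2.imwrite("pics/w5.png",c["img"][:,:,::-1]);pickle.dump(c,open("c5.pkl","wb"))
z=o["eef_pos"][2]+.031;print(blue(c,z,0)[:3])
X=tool(o)[:,0];print(proj(c,o["eef_pos"]+X*.054+[0,0,.031]),proj(c,[.58,-.1985,.053]))
E
```

```text
11.95 [ 0.47800086 -0.19021832  0.01450563] [[0.998, -0.057, 0.001], [-0.057, -0.998, -0.0], [0.001, 0.0, -1.0]] [-0.74507433  0.81466212 -2.01364681]
(array([ 0.49248758, -0.19118968]), (43.3138542175293, 79.63634490966797), np.float32(-3.2161303))
[324.8473857 173.1775747] [335.36676942 -36.33812004]
```

View pics/w5.png

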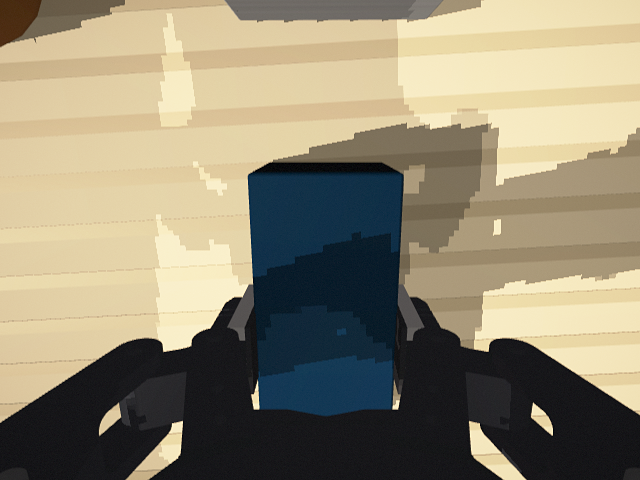

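The front face's bottom edge (242–410, row 19) is level and centred on the block, with midpoint about 326 against the block's 325.5. So the block is square and central. Advance until it is nearly touching.

arm_command --commands '[0.01,0,0,0,0,0,0,0.02,0,0,0,0,0,0,0.03,0,0,0,0,0,0,0.036,0,0,0,0,0,0,0.042,0,0,0,0,0,0,0.042,0,0,0,0,0,0,0.042,0,0,0,0,0,0]'

```text
t: 12.7
eef_pos: [0.5177, -0.1927, 0.0143]
tool_rot: [-0.0, 1.0, -0.029, -0.002]
contact_force: [-8.5, 0.4, 12.1]
gripper_width: 0.506
grasp_force: 63.7
```

arm_command --commands '[0.003,0,0,0,0,0,0,0.006,0,0,0,0,0,0,0.009,0,0,0,0,0,0,0.009,0,0,0,0,0,0,0.009,0,0,0,0,0,0]'

```text
t: 13.2
eef_pos: [0.5271, -0.1933, 0.0143]
tool_rot: [0.0, 1.0, -0.029, -0.002]
contact_force: [-5.9, 0.5, 9.0]
gripper_width: 0.505
grasp_force: 63.2
```

The x force here comes with 12 N down on the mat, so it is friction. I raise about 1 mm to take it off.

arm_command --commands '[0,0,-0.001,0,0,0,0,0,0,-0.001,0,0,0,0,0,0,-0.001,0,0,0,0]'

```text
t: 13.5
eef_pos: [0.5284, -0.1932, 0.0148]
tool_rot: [-0.0, 1.0, -0.029, -0.0]
contact_force: [-1.9, -0.3, -2.6]
gripper_width: 0.507
grasp_force: 62.1
```

```bash
python3 - <<'E'
from blk import *
for i in range(3):
    o=get_obs();print(o["eef_pos"],o["contact_force"].round(2)); c=read_camera("wrist")
t=read_camera("top");s=read_camera("side")
X=tool(o)[:,0];print("front at",o["eef_pos"]+X*.054)
a=cv2.resize(t["img"][240:320,360:440],(400,400),interpolation=cv2.INTER_CUBIC)
b=cv2.resize(s["img"][200:280,310:390],(400,400),interpolation=cv2.INTER_CUBIC)
cv2.imwrite("pics/w6.png",np.hstack([a,b])[:,:,::-1])
E
```

```text
[ 0.52835547 -0.19319239  0.01478378] [-1.9  -0.26 -2.62]
[ 0.5283846  -0.1931868   0.01483233] [-1.02 -1.02 -2.01]
[ 0.52838553 -0.19318094  0.01485848] [-1.94 -0.65 -3.33]
front at [ 0.58229624 -0.1962849   0.01481688]
```

arm_command --commands '[0.002,0,0,0,0,0,0,0.004,0,0,0,0,0,0,0.006,0,0,0,0,0,0,0.008,0,0,0,0,0,0,0.01,0,0,0,0,0,0,0.01,0,0,0,0,0,0,0.01,0,0,0,0,0,0]'

```text
t: 14.45
eef_pos: [0.5367, -0.1935, 0.0151]
tool_rot: [-0.0, 1.0, -0.029, -0.002]
contact_force: [-9.3, -0.6, 2.3]
gripper_width: 0.508
grasp_force: 62.5
```

```bash
python3 - <<'E'
from blk import *
F=[]
for i in range(8):
    o=get_obs();F.append(o["contact_force"]); c=read_camera("wrist")
print(o["t"],o["eef_pos"],np.mean(F,0).round(2),np.std(F,0).round(2),o["grasp_force"],tool(o).round(3).tolist())
t=read_camera("top");s=read_camera("side")
X=tool(o)[:,0];print("front at",o["eef_pos"]+X*.054)
a=cv2.resize(t["img"][240:320,360:440],(400,400),interpolation=cv2.INTER_CUBIC)
b=cv2.resize(s["img"][200:280,310:390],(400,400),interpolation=cv2.INTER_CUBIC)
cv2.imwrite("pics/w7.png",np.hstack([a,b])[:,:,::-1])
E
```

```text
14.8 [ 0.53655661 -0.19350511  0.015057  ] [-8.65  0.02  2.66] [0.37 0.46 0.33] 62.498904168605804 [[0.998, -0.057, -0.004], [-0.057, -0.998, 0.0], [-0.004, -0.0, -1.0]]
front at [ 0.59046691 -0.19660789  0.01482808]
```

View pics/w7.png

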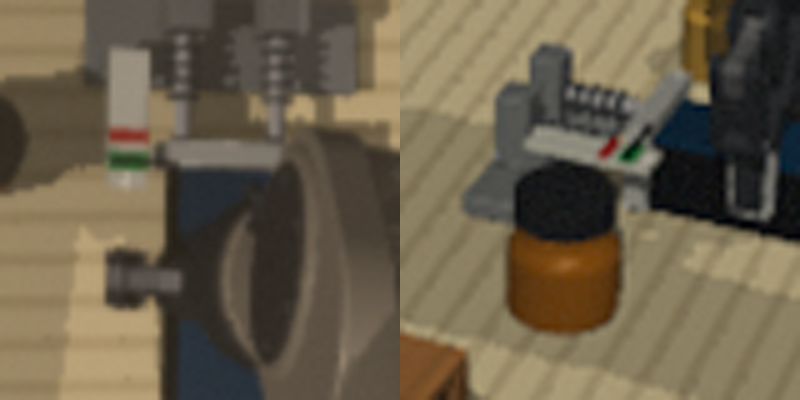

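Both views show the pointer in the green, and the push is about 8.6 N, a little of it perhaps mat friction. Add 2 mm and ease off the mat slightly.

arm_command --commands '[0.001,0,-0.0004,0,0,0,0,0.002,0,-0.0004,0,0,0,0,0.002,0,-0.0004,0,0,0,0,0.002,0,-0.0004,0,0,0,0]'

```text
t: 15.35
eef_pos: [0.5379, -0.1935, 0.0152]
tool_rot: [-0.0, 1.0, -0.029, -0.003]
contact_force: [-9.3, -0.0, 1.8]
gripper_width: 0.506
grasp_force: 62.4
```

```bash
python3 - <<'E'
from blk import *
F=[];P=[]
for i in range(8):
    o=get_obs();F.append(o["contact_force"]);P.append(o["eef_pos"]); c=read_camera("wrist")
print(o["t"],P[0],P[-1],np.mean(F,0).round(2),o["grasp_force"],tool(o).round(3).tolist())
s=read_camera("side");im=s["img"][200:280,310:390]
cv2.imwrite("pics/w8.png",cv2.resize(np.hstack([im,c["img"][:80,260:340]*0+im]),(800,400),interpolation=cv2.INTER_CUBIC)[:,:400,::-1])
X=tool(o)[:,0];f=o["eef_pos"]+X*.054;d=f[:2]-[.58,-.1985];print("in",d@[.998,-.058],"lat",d@[.058,.998])
E
```

```text
15.7 [ 0.53788762 -0.19354421  0.01517641] [ 0.53784037 -0.19355951  0.01516844] [-9.9   0.09  2.2 ] 62.412597835063934 [[0.998, -0.057, -0.006], [-0.057, -0.998, 0.001], [-0.006, -0.0, -1.0]]
in 0.01162021327141343 lat 0.0025156285918441364
```

View pics/w8.png

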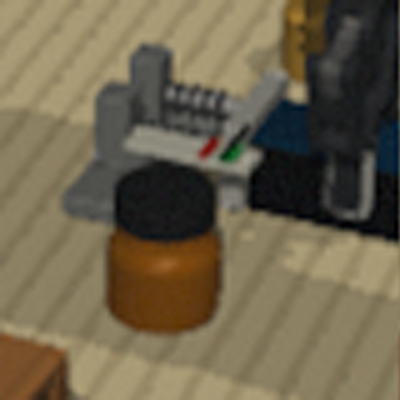

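The pointer stands mid-green, the push is about 9.9 N (plate in about 11.6 mm), the block is 2.5 mm off centre and square, and everything is still. Handing in.

```bash
python3 -c "
from station import *
print(hand_in())"
```

```text
the job is handed in; nothing more can be done
None
```

I handed the job in with the arm still gripping the block flat, blue side up, square and about 2.5 mm off centre on the plate, pushing at about 10 N with the pointer in the green and the cork block left in the drawer; no verdict came back.

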